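# Put the cleaned objectives back in their canister bases

### The arm

A 6-joint arm with a two-finger parallel gripper is mounted at the origin on the work surface. World frame = base frame: x ahead of the robot, y to its left, z up, the work surface at z = 0. Lengths are in mm, angles in rad, forces in N, time in s.
With the tool pointing down it reaches from about 300 to 775 mm from the base axis. Payload 14.6 kg.
Tool frame: the origin (TCP) lies where the fingers leave the gripper's body, on its centre line; the fingertips stand 97 mm ahead of it and the grasp point (between the pads) lies ahead of it (grip_depth is the z of the grasp point in the tool frame, in mm); z points along the fingers, y is the line along which they close (so a half turn about z gives the same grasp; the last joint's range is limited). The gripper opens to 94 mm and grips with 3 to 60 N. Pads are 16 mm wide; open, the fingers measure 119 mm over their backs; the gripper's body (75 mm by 177 mm) begins 78 mm behind the grasp point.
Start: joints at [1.045, 0.3, 1.521, -0, 1.321, -0.067], TCP at [243.576, 493.113, 302.646] pointing down, gripper open.
Joint ranges: [-3.03, 3.03], [-0.79, 2.21], [0.23, 2.52], [-1.04, 4.18], [0, 3.07], [-2.55, 2.55]. Speed limits (rad/s): [2.22, 2.22, 2.57, 3.14, 3.14, 3.14].

### API

Orientations are given as [roll, pitch, yaw] about the fixed x, y, z axes, in that order (R = Rz(yaw) Ry(pitch) Rx(roll)).
In Python, from cell import read_state, camera, sign_off, regions_of, spot_point, grip_depth gives the robot as it stands. The module is installed in compiled form; this text tells all that it offers.
- The arm moves only by the tool send_rows, never from a script. Its argument "series" is a list of rows, each a list of 3 entries, a list of its own where there are three numbers: the shift along the world's x, y, z in mm, then the turn about the world's z in degrees, then the closure, from -1 (fully open) to 1 (shut), so that 0 is half open. A call has 1 to 12 rows; each row shifts and turns the commanded pose from where the row before left it; what a row does not reach is not made up. A row lasts 1/10 s, in which the tool goes at most 50 mm and 8.59 degrees, less where a joint would pass 70% of its speed; a pose out of reach is approached as far as the arm can. A call is refused whole if a number of a shift passes 50 or a number of a turn 8.59, either way. A call with a gripper value outside its range is refused whole. The fingers move at their own pace and stop on an object; "squeeze" is the grip in N (left out, the last holds). Time passes only in rows, so rows that do not move let the fingers close. It gives the time, the measured TCP pose, the force, the opening and the grip force at its end, in the units of the state.
- read_state(): the state, without advancing time (a new reading comes with each control period).
- camera(name): name is "scene" or "top" or "wrist"; returns a dict with "color" (384x512x3 uint8, blue, green, red), "fx", "fy", "cx", "cy" (pixels), "camera_from_world" (4x4, takes a point from world to camera coordinates). Camera axes: x right, y down, z forward; pixel columns grow to the right and rows downward; lengths in mm; the calibration is good to about 2 mm. The wrist camera is an equidistant fisheye: a pixel r from the principal point sees the ray r / f radians off the axis. A picture is of the moment at which its call begins. There is no depth.
- sign_off(): hands the job in; it is judged then, once.
Trained networks look in a picture, given as the dict that the camera call returned (one of the last four; its "shot" number tells which), for a name from the list of things; names that differ only in an ending like _2 or _b are one class to them, and where a whole thing is asked for, a point or a joint stands for the part that bears it (a point fixed in the world has none). Each returns a list of dicts, best first, with "confidence" (0 to 1); they miss things now and then, are a little off and sometimes report something else, mostly with a low value. They report only what shows in the picture. A call takes as long as a camera call. They do not tell look-alikes from the thing itself.
- regions_of(thing, picture): "mask" (384x512 bool, what is visible of it).
- spot_point(thing, picture): "point" ([x, y, z] in mm, in the coordinates of the camera as it stood for that picture, good to about 4 mm: a listed point, or the origin of a listed thing).
The state is a dict: "clock": time; "joints": joint angles; "qd": joint speeds; "effort": joint torques, N m; "eef_pos": TCP position; "eef_rot": TCP orientation; "wrist_force": force on the tool from outside, world axes, zero at the start; "moment": the same for the moment, N m; "finger_gap": finger opening in mm; "finger_force": force on a finger pad.
Only numpy, scipy, OpenCV 4.12 (cv2) and the standard library are available. Lean on these libraries where they do the work, as an engineer would, in place of code of your own. Each camera call takes 0.05 s, during which the arm holds its last target. There are 200 camera calls.

### The job

The four cleaned microscope objectives are standing on the mat: put each one back in the storage-canister base whose rim has the same colour as its band, standing upright, front lens up, with its foot flat on the foam floor inside the rim. Set them down gently without dropping or tipping any, leave the white-rimmed base empty, and do not knock or shift the oil bottle or the air blower.

Things in the scene. Friction and masses are not known exactly. Their poses are not given: they have to be found in the camera images.
- obj_red_center (a point): Microscope objective with a red band: silvery, round, upright on its brass thread, front lens up, 50 mm tall. Point: on its axis, half-way up (25 mm above its foot); z along the axis. Lowest 5 mm: thread, 25 mm wide; then to 35 mm up: barrel 33 mm wide (grip here); above: red shoulder, narrower nose. 0.1-0.2 kg. On a 2 mm black mat.
- obj_yellow_center (a point): Microscope objective with a yellow band: silvery, round, upright on its brass thread, front lens up, 54 mm tall. Point: on its axis, half-way up (27 mm above its foot); z along the axis. Lowest 5 mm: thread, 25 mm wide; then to 38 mm up: barrel 31 mm wide (grip here); above: yellow shoulder, narrower nose. 0.1-0.2 kg. On a 2 mm black mat.
- obj_green_center (a point): Microscope objective with a green band: silvery, round, upright on its brass thread, front lens up, 58 mm tall. Point: on its axis, half-way up (29 mm above its foot); z along the axis. Lowest 5 mm: thread, 25 mm wide; then to 41 mm up: barrel 32 mm wide (grip here); above: green shoulder, narrower nose. 0.1-0.2 kg. On a 2 mm black mat.
- obj_blue_center (a point): Microscope objective with a blue band: silvery, round, upright on its brass thread, front lens up, 62 mm tall, with a black adjusting collar round the middle. Point: on its axis, half-way up (31 mm above its foot); z along the axis. Lowest 5 mm: thread, 25 mm wide; then to 43 mm up: barrel 34 mm wide (grip here); above: blue shoulder, narrower nose. 0.1-0.2 kg. On a 2 mm black mat.
- cup_red: Storage-canister base with a red rim: low round cup, 60 mm wide, fixed to the mat. Origin at the centre of its underside (2 mm above the table), z up. Flat foam floor 3 mm above the origin, 48 mm wide inside the rim; rim top 7 mm above the origin. Empty at the start. A fifth cup, white-rimmed, is not listed.
- cup_yellow: Storage-canister base with a yellow rim: low round cup, 60 mm wide, fixed to the mat. Origin at the centre of its underside (2 mm above the table), z up. Flat foam floor 3 mm above the origin, 48 mm wide inside the rim; rim top 7 mm above the origin. Empty at the start. A fifth cup, white-rimmed, is not listed.
- cup_green: Storage-canister base with a green rim: low round cup, 60 mm wide, fixed to the mat. Origin at the centre of its underside (2 mm above the table), z up. Flat foam floor 3 mm above the origin, 48 mm wide inside the rim; rim top 7 mm above the origin. Empty at the start. A fifth cup, white-rimmed, is not listed.
- cup_blue: Storage-canister base with a blue rim: low round cup, 60 mm wide, fixed to the mat. Origin at the centre of its underside (2 mm above the table), z up. Flat foam floor 3 mm above the origin, 48 mm wide inside the rim; rim top 7 mm above the origin. Empty at the start. A fifth cup, white-rimmed, is not listed.
- oil_bottle_center (a point): Immersion-oil bottle: amber glass, 28 mm in diameter, 68 mm tall with its narrower black cap, loose, standing upright among the objectives and cups. The point is on its axis, half-way up (34 mm above its foot). Not to be moved.
- blower_center (a point): Rubber air blower: grey bulb 56 mm in diameter with a thin black nozzle pointing up, 102 mm tall in all, loose, standing upright near the objectives. The point is on its axis, 50 mm above its foot. Not to be moved.
Things that resemble listed ones, but are neither listed nor needed, are in the scene too. Leave any purple look-alike of the part that bears obj_blue_center alone.

How it is judged (in metres and radians):
At the end, for the whole second after the job is handed in: Each objective stands at rest in the cup of its own colour: axis within 13 mm of the cup's centre, foot within 3 mm of the foam floor, leaning less than 5 degrees. The oil bottle and the air blower are upright and within 20 mm of where they were at the start (horizontal distance between obj_red_center and cup_red below 0.013 m and z of obj_red_center in the frame of cup_red below 0.031 m and angle between each of obj_red_center, obj_yellow_center, obj_green_center, obj_blue_center's own z axis and vertical below 0.09 rad and linear speed of each of obj_red, obj_yellow, obj_green, obj_blue below 0.02 m/s and horizontal distance between obj_yellow_center and cup_yellow below 0.013 m and z of obj_yellow_center in the frame of cup_yellow below 0.033 m and horizontal distance between obj_green_center and cup_green below 0.013 m and z of obj_green_center in the frame of cup_green below 0.035 m and horizontal distance between obj_blue_center and cup_blue below 0.013 m and z of obj_blue_center in the frame of cup_blue below 0.037 m and distance of each of oil_bottle_center, blower_center from where it was at the start of the episode below 0.02 m and angle between each of oil_bottle_center, blower_center's own z axis and vertical below 0.15 rad); the robot touches nothing.
It fails at once if an objective is tipped over (leans more than 35 degrees) (angle between any of obj_red_center, obj_yellow_center, obj_green_center, obj_blue_center's own z axis and vertical above 0.61 rad).
It fails at once if an objective is set down hard in its cup (more than 30 N between them) (contact force between obj_red and cup_red above 30 N or contact force between obj_yellow and cup_yellow above 30 N or contact force between obj_green and cup_green above 30 N or contact force between obj_blue and cup_blue above 30 N).
It fails at once if an objective is dropped (falls free of the fingers at over 0.6 m/s, as from about 18 mm) ((linear speed of obj_red above 0.6 m/s and not (contact force between obj_red and anything else above 0.05 N)) or (linear speed of obj_yellow above 0.6 m/s and not (contact force between obj_yellow and anything else above 0.05 N)) or (linear speed of obj_green above 0.6 m/s and not (contact force between obj_green and anything else above 0.05 N)) or (linear speed of obj_blue above 0.6 m/s and not (contact force between obj_blue and anything else above 0.05 N))).
It fails at once if the oil bottle is knocked or shifted by more than 20 mm (distance of oil_bottle_center from where it was at the start of the episode above 0.02 m).
It fails at once if the air blower is knocked or shifted by more than 20 mm (distance of blower_center from where it was at the start of the episode above 0.02 m).
It also fails if it takes over 109 s, if anything falls off the work surface, if the arm or the gripper's body presses on something with over 40 N, if the wrist force passes 120 N, or if a joint passes its speed limit or range.

## Working session

There is one attempt and no reset: what is moved stays moved. The work goes in short steps, Python scripts to look and compute and a tool call to move; the robot and the scene stay as the last step left them, time stands still between calls to the robot, and variables do not carry over. Pictures are saved under pics/ and viewed, at most 16 in all, crops included, and the job is handed in when it is done.

Besides the shell and the picture viewer there is one more tool, called after "Request:" as name([rows], argument=value, ...), one row to a line, values as JSON. send_rows: Moves the arm, as the interface text tells. Its arguments: {"type":"object","properties":{"series":{"type":"array"},"squeeze":{"type":"number"}},"required":["series"]}

```bash
mkdir -p pics; cat > h.py <<'E'
import numpy as np, cv2
from cell import *
NAMES=["obj_red_center","obj_yellow_center","obj_green_center","obj_blue_center","cup_red","cup_yellow","cup_green","cup_blue","oil_bottle_center","blower_center"]
def w(pic,p):
    return (np.linalg.inv(np.array(pic["camera_from_world"]))@np.r_[p,1])[:3]
def px(pic,p):
    c=(np.array(pic["camera_from_world"])@np.r_[p,1])[:3]
    return c[0]/c[2]*pic["fx"]+pic["cx"], c[1]/c[2]*pic["fy"]+pic["cy"]
def ray(pic,u,v,z):
    M=np.linalg.inv(np.array(pic["camera_from_world"])); o=M[:3,3]
    d=M[:3,:3]@np.array([(u-pic["cx"])/pic["fx"],(v-pic["cy"])/pic["fy"],1])
    return o+d*(z-o[2])/d[2]
E
python3 - <<'E'
from h import *
print(grip_depth, read_state())
for c in ["top","scene"]:
    p=camera(c); cv2.imwrite(f"pics/{c}0.png",cv2.resize(p["color"],(768,576)) )
    M=np.linalg.inv(np.array(p["camera_from_world"])); print(c,M[:3,3].round(),M[:3,2].round(2))
    for n in NAMES:
        print(n,[(round(d["confidence"],2),w(p,d["point"]).round(1).tolist()) for d in spot_point(n,p)[:4]])
E
```

```text
78.39999999999999 {'clock': 0.0, 'joints': array([ 1.04542305e+00,  3.00466951e-01,  1.52159634e+00, -1.67948056e-05,
        1.32065676e+00, -6.65845529e-02]), 'qd': array([-0.00148223,  0.00055574,  0.00102636,  0.00098805, -0.0004376 ,
        0.00022108]), 'effort': array([-1.31389224e-04, -5.31805015e+01, -3.52739990e+01,  7.08533311e-02,
        2.43817322e-02, -7.88016428e-05]), 'eef_pos': array([243.4971337 , 492.99655685, 302.08207876]), 'eef_rot': array([-3.14046667e+00, -5.87802364e-05,  2.68280807e+00]), 'wrist_force': array([ 0.73841541, -1.23171342,  0.16391697]), 'moment': array([ 0.0178624 ,  0.01797071, -0.00743653]), 'finger_force': 0.0, 'finger_gap': 93.95753544975594}
top [439. -67. 967.] [ 0.06  0.02 -1.  ]
obj_red_center [(0.7, [458.1, -265.5, 25.3])]
obj_yellow_center [(0.65, [460.1, -266.3, 26.1]), (0.48, [447.1, -115.9, 28.7]), (0.38, [609.2, 70.6, 1.5])]
obj_green_center [(0.47, [570.5, -325.2, 31.4])]
obj_blue_center [(0.65, [625.3, -267.6, 36.6]), (0.61, [590.6, -201.4, 29.3])]
cup_red [(0.91, [446.0, 86.8, 1.5]), (0.51, [474.0, 228.3, 2.3])]
cup_yellow [(
[... 170 characters left out ...]
ttle_center [(0.59, [527.8, -13.2, 36.0]), (0.28, [445.3, -111.3, 28.7])]
blower_center [(0.57, [411.6, -413.2, 54.6])]
scene [1141.  150.  961.] [-0.56 -0.17 -0.81]
obj_red_center [(0.51, [453.3, -263.6, 26.8])]
obj_yellow_center [(0.63, [449.0, -115.2, 28.5]), (0.59, [612.7, 71.7, -0.4])]
obj_green_center [(0.51, [561.9, -324.8, 31.0]), (0.37, [448.6, -114.6, 28.6])]
obj_blue_center [(0.6, [588.9, -191.8, 32.5]), (0.49, [625.0, -268.0, 34.5])]
cup_red [(0.65, [444.3, 82.7, 5.2])]
cup_yellow [(0.77, [610.6, 70.8, 0.6])]
cup_green [(0.88, [554.1, 340.6, 0.7])]
cup_blue [(0.64, [470.8, 230.2, -4.8])]
oil_bottle_center [(0.63, [531.1, -11.6, 36.5])]
blower_center [(0.9, [416.8, -408.1, 54.8])]
```

View pics/top0.png

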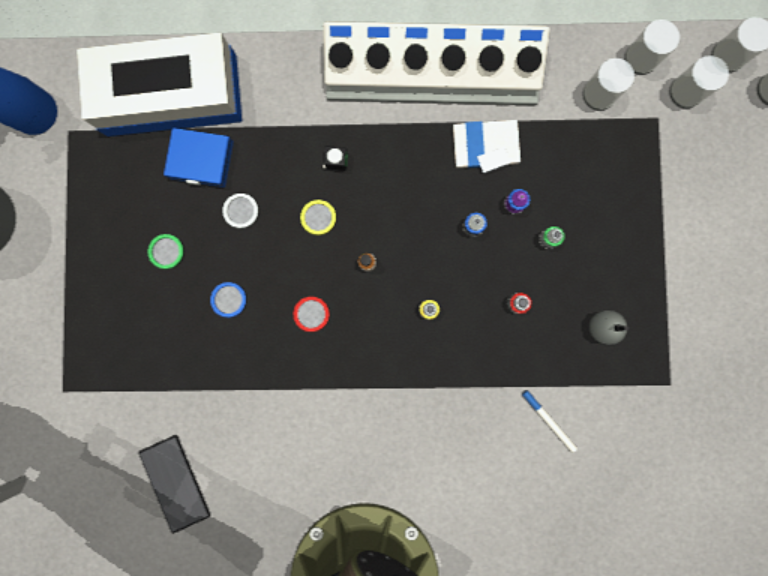

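View pics/scene0.png

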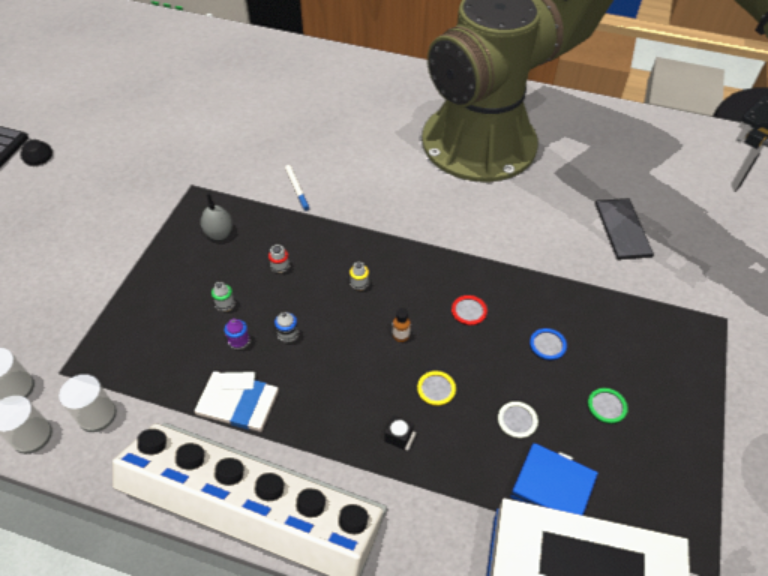

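The top view shows the objectives at roughly (519,303) red, (429,310) yellow, (552,237) green and (475,224) blue. The purple look-alike is at (518,202), and the cups are on the left. The scene view agrees: the blue objective is the one at about y=-195 and the purple one is at y=-268. Next I refine the positions using the band and rim colours.

```bash
cat >> h.py <<'E'
HUE={"red":[(0,6),(172,180)],"yellow":[(24,36)],"green":[(50,80)],"blue":[(100,118)]}
APPROX={"red":((456,-264),(445,85)),"yellow":((448,-115),(611,70)),"green":((566,-325),(558,338)),"blue":((590,-196),(471,230))}
BAND={"red":40,"yellow":43,"green":46,"blue":48}   # approx band height incl. mat
def blob(p,col,xy,z,r):
    hsv=cv2.cvtColor(p["color"],cv2.COLOR_BGR2HSV); h=hsv[...,0]
    m=np.zeros(h.shape,bool)
    for a,b in HUE[col]: m|=(h>=a)&(h<=b)
    m&=(hsv[...,1]>110)&(hsv[...,2]>60)
    u,v=px(p,np.r_[xy,z]); U,V=np.meshgrid(np.arange(512),np.arange(384))
    m&=np.hypot(U-u,V-v)<r
    ys,xs=np.nonzero(m)
    if len(xs)<5: return None
    pts=np.array([ray(p,a,b,z)[:2] for a,b in zip(xs,ys)])
    c,rad=cv2.minEnclosingCircle(pts.astype(np.float32))
    return np.r_[(pts.min(0)+pts.max(0))/2, pts.mean(0), rad,len(xs)].round(1)
E
python3 - <<'E'
from h import *
for c in ["top","scene"]:
    p=camera(c)
    for k,(o,cu) in APPROX.items():
        print(c,k,"obj",blob(p,k,o,BAND[k],15),"cup",blob(p,k,cu,9,28))
    for n in ["obj_"+k+"_center" for k in HUE]+["oil_bottle_center","blower_center"]:
        for d in regions_of(n,p)[:2]:
            ys,xs=np.nonzero(d["mask"]); z=50 if n[:2]=="bl" else 28
            print(n,round(d["confidence"],2),ray(p,xs.mean(),ys.mean(),z).round(1)[:2],len(xs))
E
```

```text
top red obj [ 456.  -266.7  455.6 -264.4   18.    75. ] cup [443.8  84.7 442.8  85.3  31.8 201. ]
top yellow obj [ 447.  -116.1  447.3 -115.7   17.2   75. ] cup [609.5  72.  609.6  71.6  31.7 197. ]
top green obj [ 564.6 -323.6  562.8 -321.2   16.9   58. ] cup [555.2 338.6 555.9 337.8  31.3 177. ]
top blue obj [ 587.8 -195.   586.9 -193.7   18.6   78. ] cup [469.1 228.3 469.6 228.9  31.6 195. ]
obj_red_center 0.44 [ 454.4 -266.2] 190
obj_yellow_center 0.54 [ 447.  -117.4] 137
obj_green_center 0.57 [ 565.1 -324.1] 179
obj_blue_center 0.53 [ 627.9 -269.7] 196
obj_blue_center 0.45 [ 589.3 -195.6] 175
oil_bottle_center 0.19 [ 564.9 -324.1] 191
blower_center 0.87 [ 414.4 -403.7] 463
scene red obj [ 460.1 -263.4  465.2 -259.2   18.5   52. ] cup [445.1  86.3 445.4  86.6  33.2 203. ]
scene yellow obj [ 452.3 -113.4  456.5 -111.3   17.9   58. ] cup [611.5  73.3 611.8  73.2  32.7 244. ]
scene green obj [ 569.2 -319.9  573.8 -315.6   17.2   47. ] cup [557.3 339.  557.  340.1  32.2 225. ]
scene blue obj [ 592.6 -192.   597.4 -188.1   18.8   67. ] cup [471.6 229.3 472.3 229.6  32.5 203. ]
obj_red_center 0.62 [ 458.8 -264.6] 199
obj_red_center 0.32 [624.   74.3] 473
obj_yellow_center 0.68 [ 450.  -115.5] 189
obj_green_center 0.74 [622.9  73.8] 490
obj_green_center 0.73 [ 567.9 -321.8] 214
obj_blue_center 0.72 [ 628.7 -266.5] 235
obj_blue_center 0.48 [ 589.9 -194.1] 240
oil_bottle_center 0.64 [526.9 -13.3] 173
oil_bottle_center 0.58 [485.4 226.9] 411
blower_center 0.89 [ 427.9 -400.1] 396
```

Request:
send_rows([
  [[8,-22,0],0,-0.4],
  [[14,-42,0],0,-0.4],
  [[14,-42,0],0,-0.4],
  [[14,-42,0],0,-0.4],
  [[14,-42,0],0,-0.4],
  [[14,-42,0],0,-0.4],
  [[14,-42,0],0,-0.4],
  [[14,-42,0],0,-0.4],
  [[14,-42,0],0,-0.4],
  [[14,-42,0],0,-0.4],
  [[14,-42,0],0,-0.4],
  [[14,-42,0],0,-0.4],
], squeeze=20)

```text
clock: 3.0
eef_pos: [405.7, 7.2, 303.0]
eef_rot: [3.141, 0.001, 2.683]
wrist_force: [-0.1, 1.1, 0.2]
finger_gap: 65.9
finger_force: 0.0
```

Request:
send_rows([
  [[14,-41,0],0,-0.4],
  [[14,-41,0],0,-0.4],
  [[10,-30,0],0,-0.4],
  [[5,-14,-15],0,-0.4],
  [[0,0,-35],0,-0.4],
  [[0,0,-40],0,-0.4],
  [[0,0,-40],0,-0.4],
  [[0,0,-35],0,-0.4],
  [[0,0,-20],0,-0.4],
  [[0,0,-10],0,-0.4],
  [[0,0,0],0,-0.4],
])

```text
clock: 4.1
eef_pos: [448.4, -116.8, 107.0]
eef_rot: [-3.141, -0.001, 2.683]
wrist_force: [-0.0, 0.2, 0.8]
finger_gap: 65.8
finger_force: 0.0
```

```bash
python3 - <<'E'
from h import *
p=camera("wrist"); cv2.imwrite("pics/w1.png",p["color"]); p=camera("top"); cv2.imwrite("pics/t1.png",p["color"][100:300,200:470].repeat(2,0).repeat(2,1))
E
```

```text
(no output)
```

View pics/w1.png

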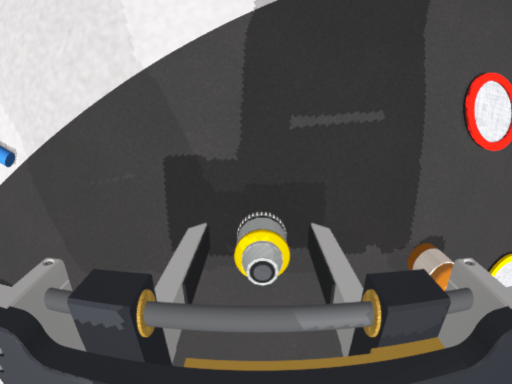

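The wrist view shows the yellow objective at (262,250), centred between the fingers, whose tips are near (205,228) and (312,228). I'll close on it and lift slightly.

Request:
send_rows([
  [[0,0,0],0,-0.1],
  [[0,0,0],0,0.1],
  [[0,0,0],0,0.25],
  [[0,0,0],0,0.5],
  [[0,0,0],0,0.6],
  [[0,0,0],0,0.6],
  [[0,0,0],0,0.6],
  [[0,0,0],0,0.6],
  [[0,0,3],0,0.6],
  [[0,0,8],0,0.6],
], squeeze=20)

```text
clock: 5.2
eef_pos: [448.1, -116.8, 118.3]
eef_rot: [-3.141, -0.002, 2.683]
wrist_force: [-0.8, -1.6, -1.6]
finger_gap: 30.7
finger_force: 20.0
```

```bash
python3 - <<'E'
from h import *
p=camera("wrist"); cv2.imwrite("pics/w2.png",p["color"])
E
```

```text
(no output)
```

View pics/w2.png

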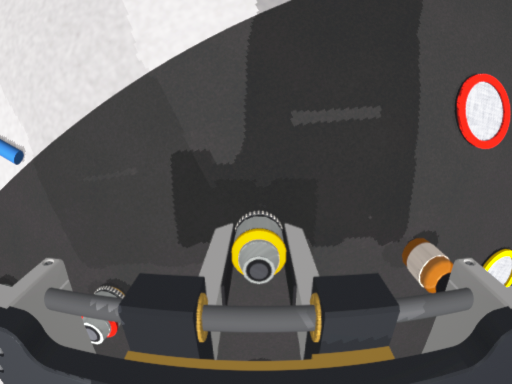

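The objective is held with a gap of 30.7 mm. Before carrying it, I'll measure its offset in the grip from the nose pixel at (259,270).

```bash
cat >> h.py <<'E'
def fray(pic,u,v,z):
    M=np.linalg.inv(np.array(pic["camera_from_world"])); o=M[:3,3]
    a,b=u-pic["cx"],v-pic["cy"]; r=np.hypot(a,b); t=r/pic["fx"]
    d=M[:3,:3]@np.array([a/r*np.sin(t),b/r*np.sin(t),np.cos(t)])
    return o+d*(z-o[2])/d[2]
def bandw(col,z,c0=(260,250),R=45):
    p=camera("wrist"); hsv=cv2.cvtColor(p["color"],cv2.COLOR_BGR2HSV); h=hsv[...,0]
    m=np.zeros(h.shape,bool)
    for a,b in HUE[col]: m|=(h>=a)&(h<=b)
    U,V=np.meshgrid(np.arange(512),np.arange(384))
    m&=(hsv[...,1]>110)&(hsv[...,2]>60)&(np.hypot(U-c0[0],V-c0[1])<R)
    ys,xs=np.nonzero(m); pts=np.array([fray(p,a,b,z)[:2] for a,b in zip(xs,ys)])
    return (pts.min(0)+pts.max(0))/2, pts.mean(0), len(xs)
E
python3 - <<'E'
from h import *
p=camera("wrist"); s=read_state()
print(fray(p,259,270,118.3-78.4-27+54)-s["eef_pos"], s["eef_pos"])
print(bandw("yellow",118.3-78.4-27+41))
E
```

```text
[ -0.54652594   0.83835872 -52.66079549] [ 448.85568871 -117.02343601  119.56079549]
(array([ 445.6101207 , -115.35644058]), array([ 440.71455616, -112.69835417]), 868)
```

Request:
send_rows([
  [[0,0,20],0,0.6],
  [[0,0,35],0,0.6],
  [[5,6,30],0,0.6],
  [[20,23,10],0,0.6],
  [[26,31,0],0,0.6],
  [[28,32,0],0,0.6],
  [[28,32,0],0,0.6],
  [[28,32,0],0,0.6],
  [[18,22,0],0,0.6],
  [[7,8,0],0,0.6],
  [[2,2,0],0,0.6],
  [[0,0,0],0,0.6],
])

```text
clock: 6.55
eef_pos: [610.2, 70.5, 213.4]
eef_rot: [-3.141, -0.0, 2.683]
wrist_force: [0.2, -0.2, -2.0]
finger_gap: 30.5
finger_force: 20.0
```

Request:
send_rows([
  [[0,1,-15],0,0.6],
  [[0,1,-30],0,0.6],
  [[0,0,-25],0,0.6],
  [[0,0,-15],0,0.6],
  [[0,0,-8],0,0.6],
  [[0,0,-4],0,0.6],
  [[0,0,-2],0,0.6],
  [[0,0,-1],0,0.6],
  [[0,0,-1],0,0.6],
  [[0,0,-1],0,0.6],
  [[0,0,-0.5],0,0.6],
  [[0,0,0],0,0.6],
])

```text
clock: 7.75
eef_pos: [610.6, 73.1, 111.2]
eef_rot: [3.142, 0.0, 2.683]
wrist_force: [0.7, 1.1, -2.5]
finger_gap: 30.6
finger_force: 20.0
```

```bash
python3 - <<'E'
from h import *
p=camera("wrist"); cv2.imwrite("pics/w3.png",p["color"]); print(read_state()["wrist_force"],read_state()["eef_pos"])
E
```

```text
[-0.09224011  0.24251105 -1.26139349] [610.60366248  73.12647427 111.22513167]
```

View pics/w3.png

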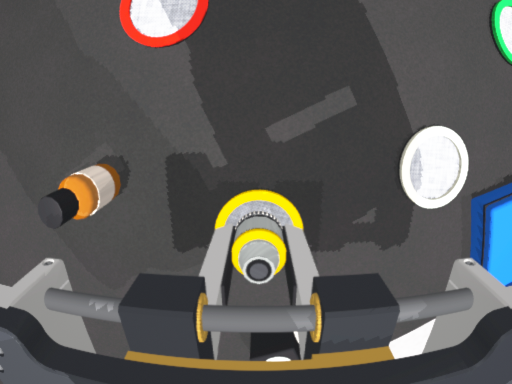

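The wrist view shows the objective at (259,250) lined up with the yellow cup at (259,225). I'll lower the last millimetre, release and rise.

Request:
send_rows([
  [[0,0,-0.5],0,0.6],
  [[0,0,-0.5],0,0.6],
  [[0,0,0],0,0.6],
  [[0,0,0],0,0.3],
  [[0,0,0],0,0.1],
  [[0,0,0],0,-0.2],
  [[0,0,0],0,-0.4],
  [[0,0,0],0,-0.4],
  [[0,0,20],0,-0.4],
  [[0,0,40],0,-0.4],
  [[0,0,40],0,-0.4],
  [[-10,-20,20],0,-0.4],
])

```text
clock: 9.0
eef_pos: [601.4, 54.3, 233.7]
eef_rot: [3.139, 0.004, 2.685]
wrist_force: [-0.2, -1.3, -0.0]
finger_gap: 66.0
finger_force: 0.0
```

```bash
python3 - <<'E'
from h import *
p=camera("scene"); cv2.imwrite("pics/s3.png",cv2.resize(p["color"][170:300,180:360],None,fx=3,fy=3)); print(read_state()["eef_pos"])
print(blob(p,"yellow",(610.5,72.5),9,30))
E
```

```text
[600.66697267  51.05862484 235.74721193]
[615.6  72.1 619.8  69.5  31.2 175. ]
```

View pics/s3.png

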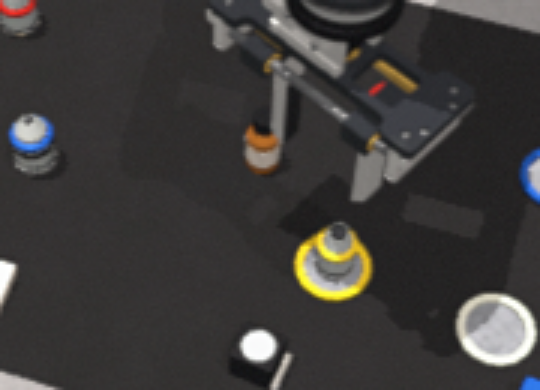

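The scene view shows the yellow objective upright and central in the yellow cup at (335,260), with the bottle untouched. Red is next.

Request:
send_rows([
  [[-10,-22,0],0,-0.4],
  [[-18,-40,0],0,-0.4],
  [[-18,-40,0],0,-0.4],
  [[-18,-40,0],0,-0.4],
  [[-18,-40,0],0,-0.4],
  [[-18,-40,0],0,-0.4],
  [[-18,-40,0],0,-0.4],
  [[-14,-30,0],0,-0.4],
  [[-10,-20,0],0,-0.4],
  [[-2,-5.5,0],0,-0.4],
  [[0,0,0],0,-0.4],
  [[0,0,0],0,-0.4],
])

```text
clock: 10.25
eef_pos: [457.0, -263.6, 230.0]
eef_rot: [3.141, -0.0, 2.683]
wrist_force: [-0.4, -0.2, 0.1]
finger_gap: 65.7
finger_force: 0.0
```

Request:
send_rows([
  [[-0.5,-1,-20],0,-0.4],
  [[0,0,-40],0,-0.4],
  [[0,0,-35],0,-0.4],
  [[0,0,-18],0,-0.4],
  [[0,0,-8],0,-0.4],
  [[0,0,-2.6],0,-0.4],
  [[0,0,0],0,-0.2],
  [[0,0,0],0,0],
  [[0,0,0],0,0.2],
  [[0,0,0],0,0.4],
  [[0,0,0],0,0.6],
  [[0,0,0],0,0.6],
], squeeze=20)

```text
clock: 11.45
eef_pos: [456.2, -265.5, 107.0]
eef_rot: [-3.142, 0.001, 2.683]
wrist_force: [-0.6, 0.5, 4.9]
finger_gap: 32.3
finger_force: 20.0
```

Request:
send_rows([
  [[0,0,0],0,0.6],
  [[0,0,0],0,0.6],
  [[0,0,3],0,0.6],
  [[0,0,8],0,0.6],
  [[0,0,0],0,0.6],
])

```text
clock: 11.95
eef_pos: [456.3, -265.6, 118.6]
eef_rot: [-3.141, 0.001, 2.683]
wrist_force: [-0.1, 0.5, -2.7]
finger_gap: 32.6
finger_force: 20.0
```

```bash
python3 - <<'E'
from h import *
p=camera("wrist"); cv2.imwrite("pics/w4.png",p["color"]); print(read_state()["eef_pos"])
E
```

```text
[ 456.21565314 -265.50572768  118.06807676]
```

View pics/w4.png

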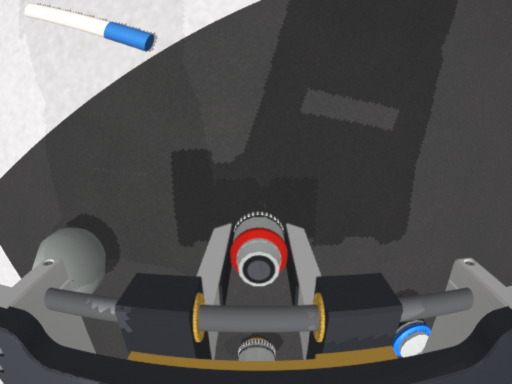

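The red objective is held upright, with its band at (259,250) between the pads. I'll carry it to the red cup.

Request:
send_rows([
  [[0,0,20],0,0.6],
  [[0,5,35],0,0.6],
  [[0,20,30],0,0.6],
  [[-1,36,10],0,0.6],
  [[-2,45,0],0,0.6],
  [[-2,45,0],0,0.6],
  [[-2,45,0],0,0.6],
  [[-2,45,0],0,0.6],
  [[-1.8,45,0],0,0.6],
  [[-1,38,0],0,0.6],
  [[0,20,0],0,0.6],
  [[0,7,0],0,0.6],
])

```text
clock: 13.2
eef_pos: [444.0, 87.3, 212.5]
eef_rot: [3.142, -0.0, 2.685]
wrist_force: [-0.7, -0.7, -2.2]
finger_gap: 32.5
finger_force: 20.0
```

Request:
send_rows([
  [[0,0,-15],0,0.6],
  [[0,0,-30],0,0.6],
  [[0,0,-25],0,0.6],
  [[0,0,-15],0,0.6],
  [[0,0,-8],0,0.6],
  [[0,0,-4],0,0.6],
  [[0,0,-2],0,0.6],
  [[0,0,-1],0,0.6],
  [[0,0,-1],0,0.6],
  [[0,0,0],0,0.6],
  [[0,0,0],0,0.6],
])

```text
clock: 14.3
eef_pos: [444.4, 85.6, 111.8]
eef_rot: [3.141, 0.0, 2.683]
wrist_force: [1.3, -0.0, -1.9]
finger_gap: 32.8
finger_force: 20.0
```

```bash
python3 - <<'E'
from h import *
p=camera("wrist"); cv2.imwrite("pics/w5.png",p["color"]); print(read_state()["eef_pos"])
E
```

```text
[444.35377444  85.63036243 111.76251919]
```

View pics/w5.png

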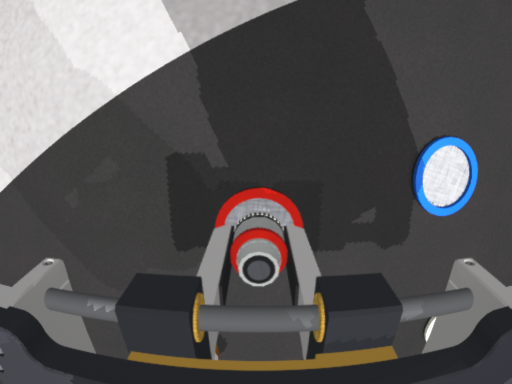

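The red objective at (259,250) is central over the red cup. I'll lower it 2 mm and release.

Request:
send_rows([
  [[0,0,-0.7],0,0.6],
  [[0,0,-0.7],0,0.6],
  [[0,0,-0.5],0,0.6],
  [[0,0,0],0,0.6],
  [[0,0,0],0,0.3],
  [[0,0,0],0,0.1],
  [[0,0,0],0,-0.2],
  [[0,0,0],0,-0.4],
  [[0,0,0],0,-0.4],
  [[0,0,20],0,-0.4],
  [[0,0,40],0,-0.4],
  [[0,0,40],0,-0.4],
])

```text
clock: 15.55
eef_pos: [443.9, 85.6, 210.6]
eef_rot: [-3.141, -0.001, 2.683]
wrist_force: [0.7, -0.3, 1.2]
finger_gap: 66.0
finger_force: 0.0
```

Request:
send_rows([
  [[5,-10,20],0,-0.4],
  [[15,-29,0],0,-0.4],
  [[20,-39,0],0,-0.4],
  [[20,-39,0],0,-0.4],
  [[20,-39,0],0,-0.4],
  [[20,-39,0],0,-0.4],
  [[20,-38,0],0,-0.4],
  [[15,-28,0],0,-0.4],
  [[8,-15,0],0,-0.4],
  [[2,-4,0],0,-0.4],
  [[0,0,0],0,-0.4],
  [[0,0,0],0,-0.4],
])

```text
clock: 16.75
eef_pos: [589.0, -193.5, 229.6]
eef_rot: [3.142, -0.0, 2.683]
wrist_force: [0.1, 0.4, -0.6]
finger_gap: 65.9
finger_force: 0.0
```

```bash
python3 - <<'E'
from h import *
p=camera("scene"); cv2.imwrite("pics/s5.png",cv2.resize(p["color"][140:300,120:400],(784,448))); print(read_state()["eef_pos"])
E
```

```text
[ 589.05951737 -193.42138347  229.80595179]
```

View pics/s5.png

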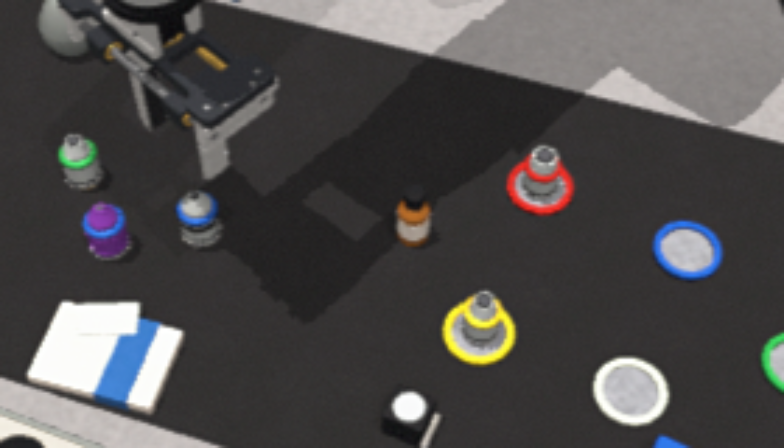

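Red and yellow stand upright in their cups at (540,185) and (480,330). The gripper is above the blue objective at (198,218), with purple at (105,230) clear of it. Descending on blue.

Request:
send_rows([
  [[0.5,-1,-20],0,-0.4],
  [[0,0,-40],0,-0.4],
  [[0,0,-33],0,-0.4],
  [[0,0,-18],0,-0.4],
  [[0,0,-8],0,-0.4],
  [[0,0,-2.4],0,-0.4],
  [[0,0,0],0,-0.2],
  [[0,0,0],0,0],
  [[0,0,0],0,0.2],
  [[0,0,0],0,0.4],
  [[0,0,0],0,0.6],
  [[0,0,0],0,0.6],
], squeeze=20)

```text
clock: 18.0
eef_pos: [590.0, -195.4, 108.8]
eef_rot: [3.141, 0.001, 2.683]
wrist_force: [-1.0, 2.1, 4.6]
finger_gap: 33.7
finger_force: 20.0
```

Request:
send_rows([
  [[0,0,0],0,0.6],
  [[0,0,0],0,0.6],
  [[0,0,3],0,0.6],
  [[0,0,8],0,0.6],
  [[0,0,0],0,0.6],
])

```text
clock: 18.5
eef_pos: [590.1, -195.6, 120.3]
eef_rot: [3.142, 0.001, 2.683]
wrist_force: [-0.9, -0.1, -1.8]
finger_gap: 33.5
finger_force: 20.0
```

```bash
python3 - <<'E'
from h import *
p=camera("wrist"); cv2.imwrite("pics/w6.png",p["color"]); print(read_state()["eef_pos"])
E
```

```text
[ 589.91525761 -195.48932132  119.80849132]
```

View pics/w6.png

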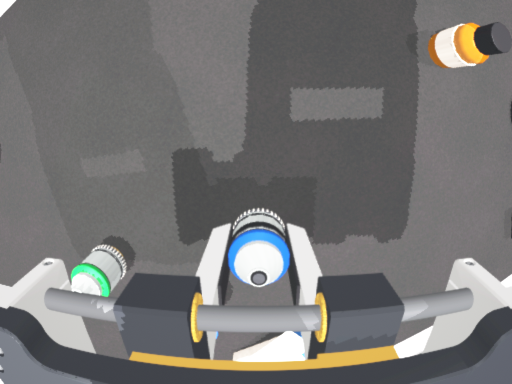

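The blue objective is held, with its nose at (259,278) and the green one in the background at (92,280). I'll lift it high and carry it to the blue cup.

Request:
send_rows([
  [[0,0,20],0,0.6],
  [[0,0,40],0,0.6],
  [[-3,10,30],0,0.6],
  [[-8,28,10],0,0.6],
  [[-12,43,0],0,0.6],
  [[-13,46,0],0,0.6],
  [[-13,46,0],0,0.6],
  [[-13,46,0],0,0.6],
  [[-13,46,0],0,0.6],
  [[-13,46,0],0,0.6],
  [[-12,43,0],0,0.6],
  [[-10,36,0],0,0.6],
])

```text
clock: 19.75
eef_pos: [478.7, 196.6, 219.3]
eef_rot: [3.142, -0.0, 2.684]
wrist_force: [1.6, 0.3, -1.6]
finger_gap: 33.4
finger_force: 20.0
```

Request:
send_rows([
  [[-7,24,0],0,0.6],
  [[-2.5,10.5,0],0,0.6],
  [[0,0,-15],0,0.6],
  [[0,0,-30],0,0.6],
  [[0,0,-27],0,0.6],
  [[0,0,-18],0,0.6],
  [[0,0,-8],0,0.6],
  [[0,0,-4],0,0.6],
  [[0,0,-2],0,0.6],
  [[0,0,-1],0,0.6],
  [[0,0,0],0,0.6],
  [[0,0,0],0,0.6],
])

```text
clock: 20.95
eef_pos: [470.5, 229.2, 114.8]
eef_rot: [3.141, 0.001, 2.683]
wrist_force: [0.6, -0.1, -1.7]
finger_gap: 33.5
finger_force: 20.0
```

```bash
python3 - <<'E'
from h import *
p=camera("wrist"); cv2.imwrite("pics/w7.png",p["color"]); print(read_state()["eef_pos"])
E
```

```text
[470.41809766 229.17198151 114.68319014]
```

View pics/w7.png

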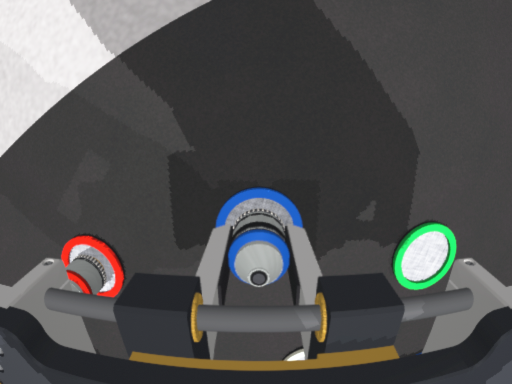

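Blue is central over its cup at (259,225). I'll lower it 2.8 mm, release, and travel to green.

Request:
send_rows([
  [[0,0,-0.8],0,0.6],
  [[0,0,-0.7],0,0.6],
  [[0,0,-0.7],0,0.6],
  [[0,0,-0.6],0,0.6],
  [[0,0,0],0,0.6],
  [[0,0,0],0,0.3],
  [[0,0,0],0,0.1],
  [[0,0,0],0,-0.2],
  [[0,0,0],0,-0.4],
  [[0,0,0],0,-0.4],
  [[0,0,20],0,-0.4],
  [[0,0,40],0,-0.4],
])

```text
clock: 22.2
eef_pos: [469.3, 228.7, 169.9]
eef_rot: [-3.138, -0.003, 2.683]
wrist_force: [1.4, 0.9, 0.9]
finger_gap: 65.6
finger_force: 0.0
```

Request:
send_rows([
  [[0,0,40],0,-0.4],
  [[3,-15,20],0,-0.4],
  [[6,-34,0],0,-0.4],
  [[8,-46,0],0,-0.4],
  [[8,-46,0],0,-0.4],
  [[8,-46,0],0,-0.4],
  [[8,-46,0],0,-0.4],
  [[8,-46,0],0,-0.4],
  [[8,-46,0],0,-0.4],
  [[8,-46,0],0,-0.4],
  [[8,-46,0],0,-0.4],
  [[8,-46,0],0,-0.4],
])

```text
clock: 23.4
eef_pos: [551.2, -235.9, 231.4]
eef_rot: [3.142, 0.0, 2.683]
wrist_force: [0.7, 0.4, 0.6]
finger_gap: 65.6
finger_force: 0.0
```

Request:
send_rows([
  [[8,-45,0],0,-0.4],
  [[5,-28,0],0,-0.4],
  [[1.6,-16.7,0],0,-0.4],
  [[0,0,0],0,-0.4],
  [[0,0,0],0,-0.4],
])

```text
clock: 23.9
eef_pos: [565.8, -323.1, 231.1]
eef_rot: [3.141, -0.001, 2.683]
wrist_force: [-0.0, 0.7, 1.2]
finger_gap: 66.3
finger_force: 0.0
```

```bash
python3 - <<'E'
from h import *
p=camera("scene"); cv2.imwrite("pics/s7.png",cv2.resize(p["color"][100:300,100:450],(770,440))); print(read_state()["eef_pos"])
E
```

```text
[ 565.90746917 -322.61425391  231.36112463]
```

View pics/s7.png

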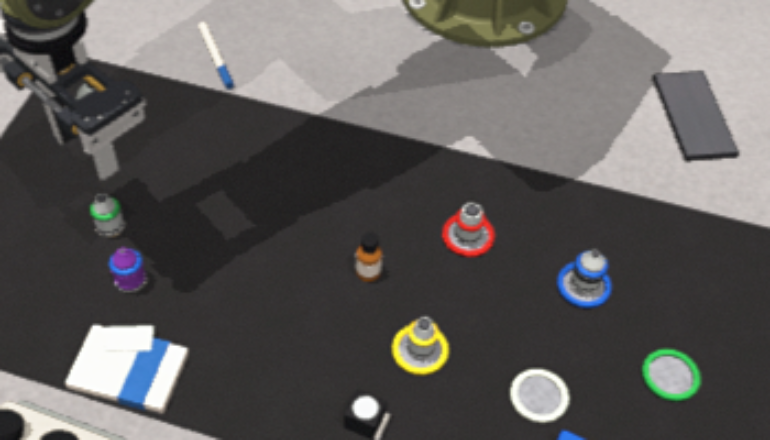

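Blue stands upright in its cup at (585,283). Now green at (107,215).

Request:
send_rows([
  [[0,-0.5,-20],0,-0.4],
  [[0,0,-40],0,-0.4],
  [[0,0,-34],0,-0.4],
  [[0,0,-18],0,-0.4],
  [[0,0,-8],0,-0.4],
  [[0,0,-2.8],0,-0.4],
  [[0,0,0],0,-0.2],
  [[0,0,0],0,0],
  [[0,0,0],0,0.2],
  [[0,0,0],0,0.4],
  [[0,0,0],0,0.6],
  [[0,0,0],0,0.6],
], squeeze=20)

```text
clock: 25.15
eef_pos: [566.0, -324.1, 109.1]
eef_rot: [3.142, 0.001, 2.683]
wrist_force: [-0.4, 1.5, 3.7]
finger_gap: 31.6
finger_force: 20.0
```

Request:
send_rows([
  [[0,0,0],0,0.6],
  [[0,0,0],0,0.6],
  [[0,0,3],0,0.6],
  [[0,0,8],0,0.6],
  [[0,0,0],0,0.6],
])

```text
clock: 25.65
eef_pos: [566.2, -324.3, 120.8]
eef_rot: [-3.141, 0.001, 2.683]
wrist_force: [0.6, -0.5, -0.9]
finger_gap: 31.7
finger_force: 20.0
```

```bash
python3 - <<'E'
from h import *
p=camera("wrist"); cv2.imwrite("pics/w8.png",p["color"]); print(read_state()["eef_pos"])
E
```

```text
[ 566.00855022 -324.22908376  120.26527095]
```

View pics/w8.png

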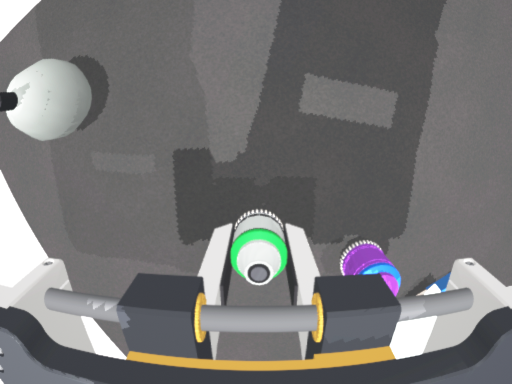

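The green objective is held at (259,250), and the purple one at (370,270) is untouched. I'll carry it to the green cup.

Request:
send_rows([
  [[0,0,20],0,0.6],
  [[0,0,40],0,0.6],
  [[0,8,30],0,0.6],
  [[0,25,10],0,0.6],
  [[0,40,0],0,0.6],
  [[0,46,0],0,0.6],
  [[0,46,0],0,0.6],
  [[0,46,0],0,0.6],
  [[-1,46,0],0,0.6],
  [[-1,46,0],0,0.6],
  [[-1,46,0],0,0.6],
  [[-1,46,0],0,0.6],
])

```text
clock: 26.9
eef_pos: [561.5, 72.7, 219.7]
eef_rot: [-3.142, 0.0, 2.683]
wrist_force: [0.9, 1.7, -1.2]
finger_gap: 31.6
finger_force: 20.0
```

Request:
send_rows([
  [[-1,46,0],0,0.6],
  [[-1,46,0],0,0.6],
  [[-1,46,0],0,0.6],
  [[-1,46,0],0,0.6],
  [[-1,42,0],0,0.6],
  [[-1,28,0],0,0.6],
  [[0,14,0],0,0.6],
  [[0,0,0],0,0.6],
  [[0,0,0],0,0.6],
])

```text
clock: 27.8
eef_pos: [556.1, 337.8, 219.4]
eef_rot: [-3.141, -0.0, 2.682]
wrist_force: [-0.2, 0.3, -1.1]
finger_gap: 31.5
finger_force: 20.0
```

Request:
send_rows([
  [[0,0.5,-15],0,0.6],
  [[0,0.5,-30],0,0.6],
  [[0,0,-27],0,0.6],
  [[0,0,-18],0,0.6],
  [[0,0,-8],0,0.6],
  [[0,0,-4],0,0.6],
  [[0,0,-2],0,0.6],
  [[0,0,-1],0,0.6],
  [[0,0,0],0,0.6],
  [[0,0,0],0,0.6],
])

```text
clock: 28.8
eef_pos: [556.0, 340.0, 115.3]
eef_rot: [3.141, 0.001, 2.683]
wrist_force: [-0.4, -0.8, -0.9]
finger_gap: 31.7
finger_force: 20.0
```

```bash
python3 - <<'E'
from h import *
p=camera("wrist"); cv2.imwrite("pics/w9.png",p["color"]); print(read_state()["eef_pos"])
E
```

```text
[555.98070813 340.02285374 115.13358966]
```

View pics/w9.png

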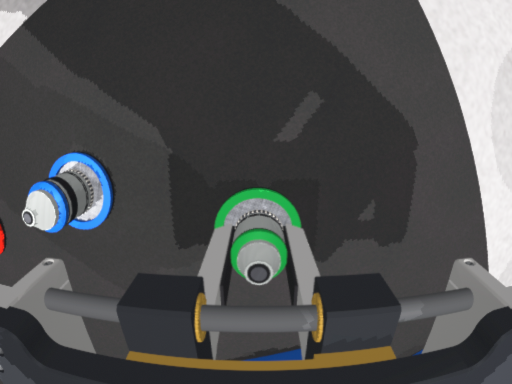

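Green is aligned with its cup, at (259,250) against (258,225). I'll lower it 2.8 mm, release and rise.

Request:
send_rows([
  [[0,0,-0.8],0,0.6],
  [[0,0,-0.7],0,0.6],
  [[0,0,-0.7],0,0.6],
  [[0,0,-0.6],0,0.6],
  [[0,0,0],0,0.6],
  [[0,0,0],0,0.3],
  [[0,0,0],0,0.1],
  [[0,0,0],0,-0.2],
  [[0,0,0],0,-0.4],
  [[0,0,0],0,-0.4],
  [[0,0,20],0,-0.4],
  [[0,0,40],0,-0.4],
])

```text
clock: 30.05
eef_pos: [554.9, 339.4, 169.5]
eef_rot: [-3.137, -0.003, 2.683]
wrist_force: [-0.3, 0.9, 0.1]
finger_gap: 65.9
finger_force: 0.0
```

Request:
send_rows([
  [[0,0,40],0,-0.4],
  [[0,0,30],0,-0.4],
  [[-25,0,20],0,-0.4],
  [[-40,0,0],0,-0.4],
  [[-40,0,0],0,-0.4],
  [[-30,0,0],0,-0.4],
  [[0,0,0],0,-0.4],
  [[0,0,0],0,-0.4],
])

```text
clock: 30.85
eef_pos: [420.9, 340.1, 262.4]
eef_rot: [3.141, 0.001, 2.684]
wrist_force: [0.6, 0.7, 0.4]
finger_gap: 65.7
finger_force: 0.0
```

```bash
python3 - <<'E'
from h import *
p=camera("scene"); cv2.imwrite("pics/s9.png",cv2.resize(p["color"][110:300,100:460],(792,418))); s=read_state(); print(s["eef_pos"],s["clock"],s["finger_force"])
print([(n,w(p,spot_point(n,p)[0]["point"]).round()) for n in ["oil_bottle_center","blower_center"] if spot_point(n,p)])
E
```

```text
[421.41312039 340.00723591 262.11432084] 30.9 0.0
[('oil_bottle_center', array([533., -13.,  38.])), ('blower_center', array([ 418., -412.,   56.]))]
```

View pics/s9.png

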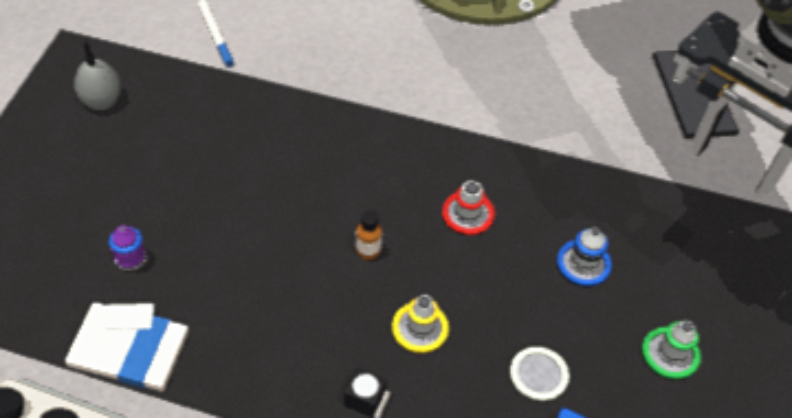

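All four objectives stand upright in the cups of their own colour: red (468,210), blue (585,258), yellow (420,322) and green (672,350). The white cup is empty, the bottle and blower are in place, and the arm is clear.

```bash
python3 -c "
from cell import sign_off
print(sign_off())"
```

```text
the job is handed in; nothing more can be done
None
```

The job is handed in: in the last camera view all four objectives stood upright in the cups of their own colour, the white-rimmed base was empty, and the oil bottle and air blower were where they started (about 31 s on the robot's clock; no verdict was returned).

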